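# Reset the guard circuit and hold the hold-to-run lever in its middle position

### The arm

A 7-joint arm with a two-finger parallel gripper is mounted at the origin on a cart in front of the work surface, level with it; the furniture and walls round the work are solid. World frame = base frame: x ahead of the robot, y to its left, z up, the work surface at z = 0. Lengths are in m, angles in rad, forces in N, time in s.
With the tool pointing down it reaches from about 0.425 to 0.825 m from the base axis. Payload 3.6 kg.
Tool frame: the origin (TCP) lies where the fingers leave the gripper's body, on its centre line; the fingertips stand 73 mm ahead of it and the grasp point (between the pads) lies 54 mm ahead of it; x points along the fingers, y is the direction in which the jaws open and shut, and the axes are right-handed (so a half turn about x gives the same grasp; the last joint's range is limited). The gripper opens to 85 mm and grips with 20 to 120 N. Pads are 22 mm wide; open, the fingers measure 114 mm over their backs; the gripper's body (76 mm by 85 mm) begins 54 mm behind the grasp point. The pads swing forward as they close: fully open they stand 13 mm farther back than shut.
Start: joints at [1.252, 0.615, -0.013, 1.423, 0.008, 1.103, -0.04], TCP at [0.188, -0.622, 0.304] pointing down, gripper open.
Joint ranges: [-3.12, 3.12], [-0.3, 2.06], [-1.34, 1.32], [0.26, 2.42], [-1.36, 4.5], [0.01, 1.98], [-2.84, 2.84]. Speed limits (rad/s): [2.79, 2.79, 3.14, 3.14, 3.14, 3.14, 3.14].

### API

Orientations are given as a unit quaternion [x, y, z, w].
In Python, from station import arm, snapshot, camera_info, ticket gives the robot as it stands. Calls block until the motion is done:
- arm.movep(position, orientation): joint-space move of the TCP to a pose.
- arm.line_to(position, velocity=0.15, ori=None): straight line of the TCP; ori=None keeps the orientation; velocity is the mean speed in m/s.
- arm.move_j(angles): joint-space move.
- arm.move_gripper(opening, effort=None): opening from 0.0 (shut) to 1.0 (fully open); effort is the grip in N (None keeps the last); returns when the fingers have stopped.
- arm.pause(seconds).
- arm.ik(position, orientation): joint angles nearest the present ones, or None.
- snapshot(name): name is "scene" or "top" or "wrist"; returns the picture (400x640x3 uint8, blue, green, red); there is no depth.
- camera_info(name): a dict with "fx", "fy", "cx", "cy" (pixels), "R" (3x3) and "t" (3): a world point X has camera coordinates R X + t; the wrist camera has in their place "T_tool_cam" (4x4, takes a point from camera to tool coordinates, whose origin is the TCP and whose axes are the tool frame's). Camera axes: x right, y down, z forward; pixel columns grow to the right and rows downward; lengths in m; the calibration is good to about 2 mm. The wrist camera is an equidistant fisheye: a pixel r from the principal point sees the ray r / f radians off the axis. A picture is of the moment at which its call begins: read the wrist's pose just before it. camera_info takes no time and is no camera call.
A pose or a line that the arm cannot do raises arm.MotionError and nothing moves.
- ticket.finish_job(): hands the job in, once; it reports no verdict.
Readings, each from a call of its own:
- arm.read_time(): time.
- arm.read_joint_positions(): joint angles.
- arm.read_dq(): joint speeds.
- arm.read_effort(): joint torques, N m.
- arm.read_tool_pos(): TCP position.
- arm.read_eef_rot(): TCP orientation.
- arm.read_ft_force(): force on the tool from outside, world axes, zero at the start.
- arm.read_wrist_torque(): the same for the moment, N m.
- arm.read_opening(): opening from 0.0 (shut) to 1.0 (fully open).
Only numpy, scipy, OpenCV 4.12 (cv2) and the standard library are available. Lean on these libraries where they do the work, as an engineer would, in place of code of your own. Each camera call takes 0.05 s, during which the arm holds its last target.

### The job

The printer's guard circuit has tripped: take the orange stylus out of its stand and with its tip push the blue reset button, down in the narrow well of the grey box, all the way in for a moment, then let it spring back out. Then, still gripping the stylus, press the yellow hold-to-run lever down with its tip until the lever's black pointer is in the green band, never down in the red, and finish holding it there. Touch button and lever only with the stylus, and leave everything else on the table where it is.

Things in the scene. Friction and masses are not known exactly. Their poses are not given: they have to be found in the camera images.
- stylus: Stylus, 130 mm, 60 g: steel rod 6 mm thick, 55 mm long, round tip; above it an orange handle 16 x 16 mm square, 75 mm long, black ends. Origin at the tip; +z along it to the handle (z = 55 to 130 mm); x, y square to the handle's flats. At the start it stands in its stand, tip down, 7 mm above the table, the handle from 62 to 137 mm above the table, its shoulder on the stand.
- stylus_stand: Fixed wooden block, 60 x 60 x 62 mm high (66 mm wide at the rubber foot), with one hole 9.5 mm wide and 59 mm deep in the middle of its top, in which the stylus stands. Origin at the middle of its underside.
- reset_unit: Fixed grey box, 80 x 64 x 40 mm high, on a rubber foot, with a round well in the middle of its top and a small amber lamp behind it. Origin at the middle of its underside, z up.
- well_mouth (a point): Middle of the well's mouth, level with the box's top, 40 mm above the table, marked by a blue ring. The well is 14 mm wide; the blue button, 11 mm wide, lies at its bottom with its top 8 mm below the mouth.
- reset_button (a joint): Spring travel of the blue reset button in m: 0 out, 0.005 all the way in (counts as pressed above 0.0035). It moves straight down; the spring pushes back with 2 N at the start and 4.5 N all the way in, and returns it when let go.
- hold_unit: Fixed hold-to-run unit: base 104 x 70 x 8 mm, two grey cheeks 62 mm high, 19 mm apart inside, the yellow lever between them. Origin at the middle of the underside; +x points from the lever's nose to its pivot, z up. On the front of the cheeks: white band (top), green band (22 to 31 mm above the table), red band (9 to 22 mm above the table).
- press_dot (a point): Black dot on top of the yellow lever where the stylus is to press, 65 mm from the pivot towards the nose; moves with the lever; 50 mm above the table when the lever is up, 12 mm below the top of the cheeks. The lever is 90 mm long, 14 mm wide, 10 mm thick; its nose with the black pointer sticks out 14 mm in front of the cheeks.
- hold_lever (a joint): Angle of the yellow lever in rad: 0 up (level), grows as it is pressed down, 0.36 at its stop. Green band 0.16 to 0.26; its middle, 0.21, is 13.5 mm of travel at the dot; above 0.27 (red) the circuit trips again. The spring takes 3 N at the dot to start, 5.3 N at the middle of the green band, 6 N at 0.27; it springs back up when let go.
- air_gun: Bystander: red-handled air gun lying on its side, 101 x 225 x 21 mm.
- pin_case: Bystander: flat grey case, 82 x 110 x 29 mm.
- squeegee: Bystander: wooden hand squeegee lying flat, 73 x 190 x 24 mm.
- ink_jar_a: Bystander: black-lidded ink jar, 64 mm wide, 72 mm high.
- ink_jar_b: Bystander: yellow-lidded ink jar, 62 mm wide, 70 mm high.
- ink_jar_c: Bystander: white ink jar, 58 mm wide, 62 mm high.
Mind the look-alikes: they are no part of the job. Leave any turquoise look-alike of the stylus alone. What is shaped like the hold_unit but pink or turquoise is not meant.

How it is judged:
On the way, in this order (a step that is already met when the one before it is completed fails the run):
1. the stylus pushes the blue reset button all the way in (value of joint reset_button above 0.0035 m and contact force between stylus and reset_button above 0.5 N), for 0.2 s.
2. the reset button has sprung back and the stylus, held in the fingers, holds the yellow lever in the green band (value of joint reset_button below 0.001 m and value of joint hold_lever between 0.16 and 0.26 rad and contact force between stylus and hold_lever above 1 N and contact force between the fingers and stylus above 2 N), for 0.5 s.
At the end, for the whole second after the job is handed in: The stylus, held in the fingers with its tip more than 20 mm above the table, presses the yellow lever with more than 1 N and keeps it still (under 0.05 rad/s) between 0.16 and 0.26 rad (green band) through the last second; the reset button, pressed in earlier, is out again (under 1 mm) (all of step 2 and velocity of joint hold_lever between -0.05 and 0.05 rad/s and height (world z) of stylus above 0.02 m); the arm keeps its last pose, push and grip.
It fails at once if the lever is pressed too far, into the red band (over 0.27 rad) (value of joint hold_lever above 0.27 rad).
It fails at once if the robot itself touches the lever or the reset button (contact force between any of the fingers, the arm and hold_lever above 0.5 N or contact force between any of the fingers, the arm and reset_button above 0.5 N).
It fails at once if a bystander is shifted by more than 20 mm (distance of any of air_gun, pin_case, squeegee, ink_jar_a, ink_jar_b, ink_jar_c from where it was at the start of the episode above 0.02 m).
It also fails if it takes over 51 s, if anything falls off the work surface, if the arm or the gripper's body presses on something with over 40 N, if the wrist force passes 120 N, or if a joint passes its speed limit or range.

## Working session

There is one attempt and no reset: what is moved stays moved. The work goes in short steps, each a Python script; the robot and the scene stay as the last script left them, time stands still between calls to the robot, and variables do not carry over. Pictures are saved under pics/ and viewed, and the job is handed in when it is done.

```bash
ls; mkdir -p pics; python3 - <<'E'
from station import arm, snapshot, camera_info, ticket
import cv2, numpy as np
for n in ["scene","top","wrist"]:
    cv2.imwrite(f"pics/{n}0.png",snapshot(n))
    print(n,camera_info(n))
print(arm.read_time(),arm.read_tool_pos(),arm.read_eef_rot(),arm.read_ft_force())
E
```

```text
pics
scene {'fx': 508.40329545634677, 'fy': 508.40329545634677, 'cx': 321.08981903330056, 'cy': 199.17267876446735, 'R': array([[-0.86037119, -0.5094878 ,  0.01354964],
       [-0.3988391 ,  0.65649115, -0.64027084],
       [ 0.31731496, -0.55627471, -0.76802973]]), 't': array([0.4446956 , 0.28835444, 1.43960323])}
top {'fx': 457.10981500096926, 'fy': 457.10981500096926, 'cx': 324.2831206328052, 'cy': 201.48666145589868, 'R': array([[ 0.02341498, -0.99970083, -0.00707091],
       [-0.99146921, -0.02231388, -0.12841688],
       [ 0.12822068,  0.01001747, -0.99169507]]), 't': array([-0.02134551,  0.5429314 ,  1.53020976])}
wrist {'fx': 309.70691628693146, 'fy': 309.70691628693146, 'cx': 314.6755301255638, 'cy': 194.55570158856025, 'T_tool_cam': array([[ 7.41200422e-04, -3.17375567e-01,  9.48299636e-01,
        -6.86501837e-02],
       [ 9.99999718e-01,  1.19798352e-04, -7.41515778e-04,
         8.02927484e-04],
       [ 1.21734257e-04,  9.48299918e-01,  3.17375566e-01,
        -8.17636135e-02],
       [ 0.00000000e+00,  0.00000000e+00,  0.00000000e+00,
         1.00000000e+00]])}
0.15 [ 0.18753713 -0.62189607  0.3030083 ] [-0.69944736 -0.10386877  0.69962856 -0.10249172] [-0.43824607  1.09921668  0.22904815]
```

View pics/scene0.png

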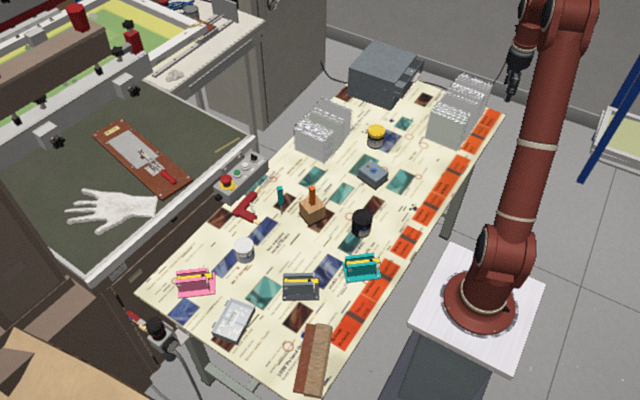

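View pics/top0.png

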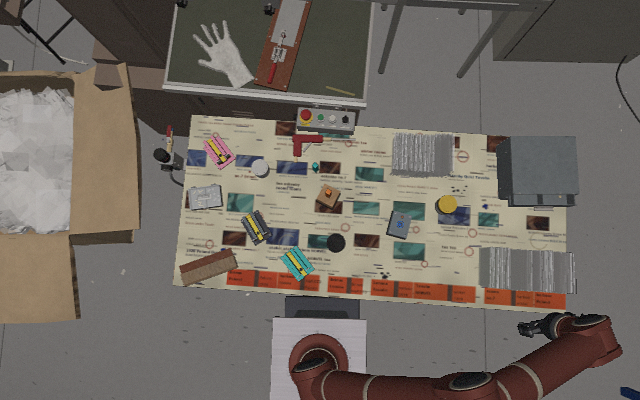

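View pics/wrist0.png

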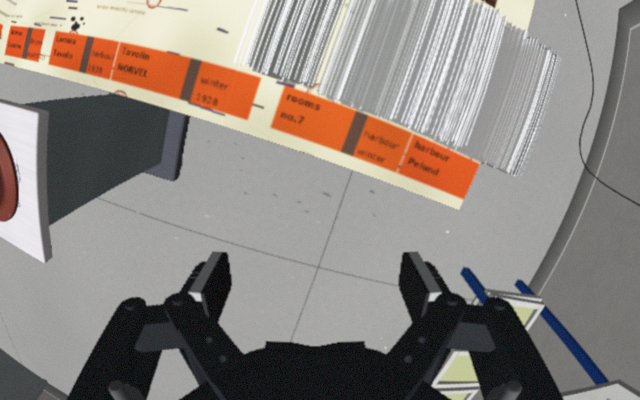

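Candidates for the stylus are the orange one (scene 312,195; top 327,193) and a turquoise look-alike (scene 280,195; top 315,167). The hold units are grey (scene 300,287; top 256,227), pink (scene 193,282) and turquoise (scene 363,267). The only reset unit is at scene 374,173; top 400,223. I choose the orange stylus and the grey hold unit, and check both in close crops.

```bash
python3 - <<'E'
import cv2, numpy as np
t=cv2.imread("pics/top0.png"); s=cv2.imread("pics/scene0.png")
def c(im,x,y,w,h,k): return cv2.resize(im[y:y+h,x:x+w],(w*k,h*k),interpolation=cv2.INTER_CUBIC)
a=np.hstack([c(t,225,195,66,64,4),c(t,300,160,66,64,4),c(t,372,195,66,64,4)])
b=np.hstack([c(s,270,260,66,64,4),c(s,272,165,66,64,4),c(s,345,145,66,64,4)])
cv2.imwrite("pics/crop0.png",np.vstack([a,b]))
E
```

```text
(no output)
```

View pics/crop0.png

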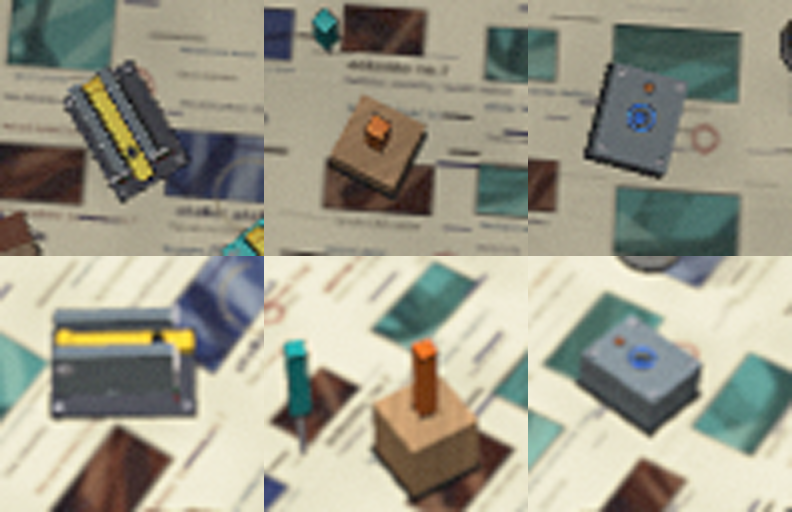

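The crops show the orange stylus in its wooden stand at crop (377,128), the well with its blue ring at (642,119), and the grey unit with the yellow lever and black dot at (133,153). Next I compute positions by triangulation.

```bash
cat > h.py <<'E'
from station import arm, snapshot, camera_info, ticket
import cv2, numpy as np
from scipy.spatial.transform import Rotation as Rt
def ray(n,u,v,pose=None):
    c=camera_info(n)
    if n=="wrist":
        p,q=pose; d=np.array([(u-c["cx"])/c["fx"],(v-c["cy"])/c["fy"]]); r=np.hypot(*d)
        k=np.sin(r)/r if r>1e-9 else 1
        dc=np.array([d[0]*k,d[1]*k,np.cos(r)]); T=c["T_tool_cam"]; Rw=Rt.from_quat(q).as_matrix()
        return Rw@T[:3,3]+p, Rw@T[:3,:3]@dc
    R=c["R"]; d=R.T@np.array([(u-c["cx"])/c["fx"],(v-c["cy"])/c["fy"],1])
    return -R.T@c["t"], d
def onz(n,u,v,z,pose=None):
    o,d=ray(n,u,v,pose); return o+d*(z-o[2])/d[2]
def tri(r1,r2):
    A=[];b=[]
    for o,d in (r1,r2):
        d=d/np.linalg.norm(d); P=np.eye(3)-np.outer(d,d); A.append(P); b.append(P@o)
    return np.linalg.lstsq(np.vstack(A),np.hstack(b),rcond=None)[0]
def project_wrist(X,pose):
    c=camera_info("wrist"); p,q=pose; Rw=Rt.from_quat(q).as_matrix(); T=c["T_tool_cam"]
    y=T[:3,:3].T@(Rw.T@(np.asarray(X)-p)-T[:3,3]); th=np.arctan2(np.hypot(y[0],y[1]),y[2]); a=np.arctan2(y[1],y[0])
    return c["cx"]+c["fx"]*th*np.cos(a), c["cy"]+c["fy"]*th*np.sin(a)
def pose(): return np.array(arm.read_tool_pos()),np.array(arm.read_eef_rot())
def quat(yaw):  # tool x down, tool y at angle yaw in world xy
    x=np.array([0,0,-1.]); y=np.array([np.cos(yaw),np.sin(yaw),0]); z=np.cross(x,y)
    return Rt.from_matrix(np.column_stack([x,y,z])).as_quat()
E
python3 - <<'E'
from h import *
np.set_printoptions(precision=4,suppress=True)
S={"sty":((328.2,192),(272+(424-264)/4,165+(348-256)/4),.137),
"well":((400.5,224.7),(345+(642-528)/4,145+(357-256)/4),.04),
"dot":((258.2,233.2),(270+158/4,260+(338-256)/4),.05)}
for k,(a,b,z) in S.items():
    print(k,onz("top",*a,z),onz("scene",*b,z),tri(ray("top",*a),ray("scene",*b)))
def px(i,x,y): # crop->top
    return [(225,195),(300,160),(372,195)][i][0]+(x-264*i)/4,[(225,195),(300,160),(372,195)][i][1]+y/4
# lever axis ends (nose lower right?)
print(onz("top",*px(0,92,85),.055),onz("top",*px(0,146,178),.05))
# stand top corners
for c in ((364,96),(426,133),(393,190),(329,152)): print(onz("top",*px(1,*c),.062))
print(Rt.from_quat(arm.read_eef_rot()).as_matrix())
E
```

```text
sty [ 0.561  -0.0217  0.137 ] [ 0.5602 -0.0162  0.137 ] [ 0.5627 -0.0215  0.1301]
well [ 0.4692 -0.2688  0.04  ] [ 0.469  -0.2629  0.04  ] [ 0.4707 -0.2697  0.0327]
dot [0.4288 0.2107 0.05  ] [0.4279 0.2149 0.05  ] [0.4295 0.2118 0.044 ]
[0.4848 0.2467 0.055 ] [0.4079 0.1987 0.05  ]
[ 0.5994 -0.0102  0.062 ]
[ 0.569  -0.0632  0.062 ]
[ 0.52   -0.0364  0.062 ]
[0.551  0.0182 0.062 ]
[[-0.0005  0.2887 -0.9574]
 [ 0.0019 -0.9574 -0.2887]
 [-1.     -0.002  -0.    ]]
```

Both views agree to about 5 mm and the heights are plausible. Now I take wrist views over the stylus.

```bash
python3 - <<'E'
from h import *
np.set_printoptions(precision=4,suppress=True)
for yaw in (0,-.5,-1.05,.52):
    for P in ((.561,-.02,.33),(.561,-.02,.155),(.469,-.268,.2),(.429,.211,.2)): 
        j=arm.ik(P,quat(yaw)); print(yaw,P,None if j is None else np.array(j))
arm.movep((.561,-.02,.33),quat(0))
p=pose(); im=snapshot("wrist"); cv2.imwrite("pics/w1.png",im); print(p,project_wrist((.561,-.02,.137),p),arm.read_time())
E
```

```text
0 (0.561, -0.02, 0.33) [ 0.32    0.4902 -0.5003  1.6384  0.259   1.0796 -0.2537]
0 (0.561, -0.02, 0.155) [ 0.2255  0.692  -0.3613  1.8326  0.3656  0.6827 -0.3464]
0 (0.469, -0.268, 0.2) [ 0.6979  0.5953 -0.3347  1.8569  0.2783  0.7351  0.2087]
0 (0.429, 0.211, 0.2) [-0.0477  0.5832 -0.6752  2.0166  0.545   0.7261 -1.0625]
-0.5 (0.561, -0.02, 0.33) [ 0.2515  0.4747 -0.3904  1.6406  0.2001  1.066  -0.6972]
-0.5 (0.561, -0.02, 0.155) [ 0.1526  0.678  -0.2447  1.835   0.251   0.6586 -0.7395]
-0.5 (0.469, -0.268, 0.2) [ 0.6247  0.5838 -0.2219  1.8593  0.1853  0.7185 -0.2015]
-0.5 (0.429, 0.211, 0.2) [-0.1074  0.5604 -0.5803  2.0183  0.4717  0.6962 -1.4874]
-1.05 (0.561, -0.02, 0.33) [ 0.1841  0.4636 -0.2854  1.6427  0.1451  1.0561 -1.1943]
-1.05 (0.561, -0.02, 0.155) [ 0.0679  0.6688 -0.1114  1.8378  0.1154  0.6412 -1.1623]
-1.05 (0.469, -0.268, 0.2) [ 0.5427  0.5766 -0.097   1.8619  0.0814  0.7069 -0.6506]
-1.05 (0.429, 0.211, 0.2) [-0.2042  0.5331 -0.4327  2.0211  0.3551  0.6596 -1.9179]
0.52 (0.561, -0.02, 0.33) [ 0.3892  0.511  -0.6154  1.6362  0.3227  1.0978  0.2055]
0.52 (0.561, -0.02, 0.155) [ 0.2999  0.7131 -0.4836  1.8302  0.4813  0.717   0.0667]
0.52 (0.469, -0.268, 0.2) [ 0.7715  0.6124 -0.4508  1.8546  0.3726  0.7586  0.6379]
0.52 (0.429, 0.211, 0.2) [-0.04    0.5865 -0.6878  2.0163  0.5546  0.7305 -0.5524]
(array([ 0.5611, -0.0216,  0.3298]), array([-0.5004, -0.4992,  0.501 , -0.4995])) (np.float64(314.3034694933923), np.float64(185.83159741405635)) 2.7167
```

View pics/w1.png

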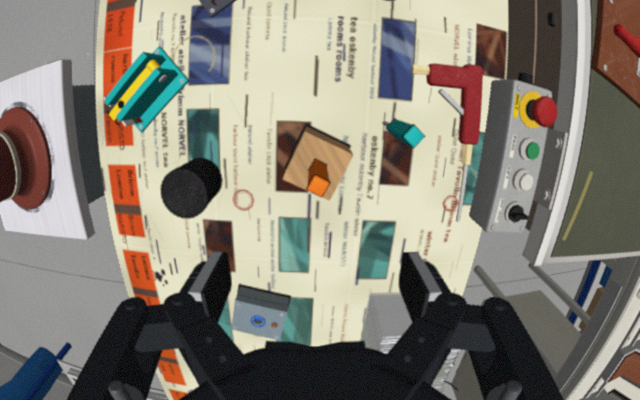

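The orange handle's top is near (318,184), on the stand at (318,160). The well is at (258,321) and the turquoise look-alike at (407,132). I measure the handle's position and yaw here, along with the well.

```bash
python3 - <<'E'
import cv2
im=cv2.imread("pics/w1.png")
a=cv2.resize(im[140:210,275:355],(400*2//2*1,350),interpolation=cv2.INTER_CUBIC)
a=cv2.resize(im[145:205,285:345],None,fx=6,fy=6,interpolation=cv2.INTER_CUBIC)
b=cv2.resize(im[285:345,225:285],None,fx=6,fy=6,interpolation=cv2.INTER_CUBIC)
cv2.imwrite("pics/c1.png",cv2.hconcat([a,b]))
E
```

```text
(no output)
```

View pics/c1.png

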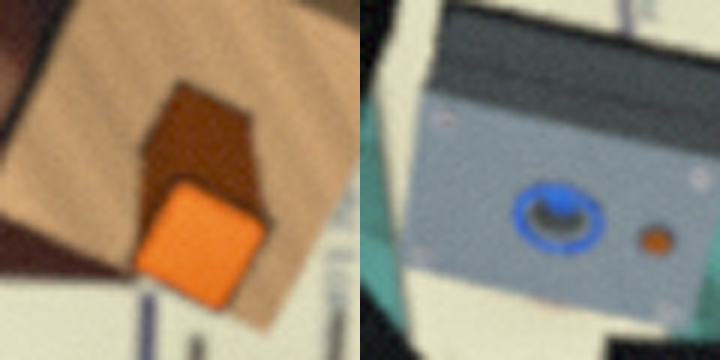

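```bash
python3 - <<'E'
from h import *
np.set_printoptions(precision=4,suppress=True)
p=pose(); im=cv2.imread("pics/w1.png")
hsv=cv2.cvtColor(im,cv2.COLOR_BGR2HSV)
m=cv2.inRange(hsv,(5,150,190),(20,255,255)); m[:, :285]=0; m[:,345:]=0; m[:160]=0; m[205:]=0
cs,_=cv2.findContours(m,cv2.RETR_EXTERNAL,cv2.CHAIN_APPROX_NONE); c=max(cs,key=cv2.contourArea)
M=cv2.moments(c); u,v=M['m10']/M['m00'],M['m01']/M['m00']; print(u,v,cv2.contourArea(c))
print("top ctr",onz("wrist",u,v,.137,p))
W=np.array([onz("wrist",*q[0],.137,p)[:2] for q in c],np.float32)
print(cv2.minAreaRect(W*1000))
cor=[onz("wrist",285+a/6,145+b/6,.137,p)[:2] for a,b in ((183,180),(268,222),(222,308),(136,265))]
for i in range(4):
    d=cor[(i+1)%4]-cor[i]; print(cor[i],np.linalg.norm(d),np.degrees(np.arctan2(d[1],d[0])))
print("well",onz("wrist",225+(560-360)/6,285+218/6,.04,p))
print("turq", onz("wrist",412,138,.12,p))
m2=cv2.inRange(hsv,(100,150,120),(125,255,255)); 
m2[:285]=0;m2[345:]=0;m2[:,:225]=0;m2[:,285:]=0
pt=cv2.findNonZero(cv2.morphologyEx(m2,cv2.MORPH_CLOSE,np.ones((3,3)))); print("well rect",cv2.minAreaRect(pt)); 
(u,v),_,_=cv2.minAreaRect(pt); print(onz("wrist",u,v,.04,p))
E
```

```text
317.71066368381804 185.64131245339297 223.5
top ctr [ 0.564  -0.0196  0.137 ]
((564.0945434570312, -19.714773178100586), (14.285470008850098, 14.264223098754883), 62.09984588623047)
[ 0.5621 -0.0099] 0.01398916823705016 -27.166125878005218
[ 0.5745 -0.0163] 0.01488296184533626 -116.6811446778753
[ 0.5678 -0.0296] 0.014392469850406191 152.1051170731087
[ 0.5551 -0.0229] 0.01470196671236697 61.7575665628822
well [ 0.4742 -0.2654  0.04  ]
turq [0.6521 0.0218 0.12  ]
well rect ((257.4741516113281, 320.56036376953125), (13.130645751953125, 8.797531127929688), 23.198591232299805)
[ 0.473  -0.2638  0.04  ]
```

The handle is square to about 62°/-28° and measures about 15 mm across, against 16 mm nominal, so the position is consistent. I grasp with the jaws along -28.5°, clear of the turquoise look-alike at +25°.

```bash
python3 - <<'E'
from h import *
np.set_printoptions(precision=4,suppress=True)
q=quat(np.radians(-28))
arm.move_gripper(0.65,60)
arm.movep((.563,-.020,.26),q)
f0=arm.read_ft_force()
p=pose(); cv2.imwrite("pics/w2.png",snapshot("wrist")); print(p, project_wrist((.563,-.02,.137),p))
arm.line_to((.563,-.020,.152),0.1)
print(pose()[0],f0,arm.read_ft_force())
cv2.imwrite("pics/w3.png",snapshot("wrist")); print(arm.read_time())
E
python3 -c "
import cv2
a=cv2.imread('pics/w2.png')[60:400,120:520];b=cv2.imread('pics/w3.png')[60:400,120:520]
cv2.imwrite('pics/c23.png',cv2.hconcat([a,b]))"
```

```text
(array([ 0.5634, -0.0197,  0.2603]), array([ 0.6058,  0.365 , -0.6055,  0.365 ])) (np.float64(313.5820198276631), np.float64(219.27285130255044))
[ 0.5635 -0.0199  0.1527] [ 0.3357 -0.5495  0.9419] [0.3481 1.1529 0.2592]
4.975
```

View pics/c23.png

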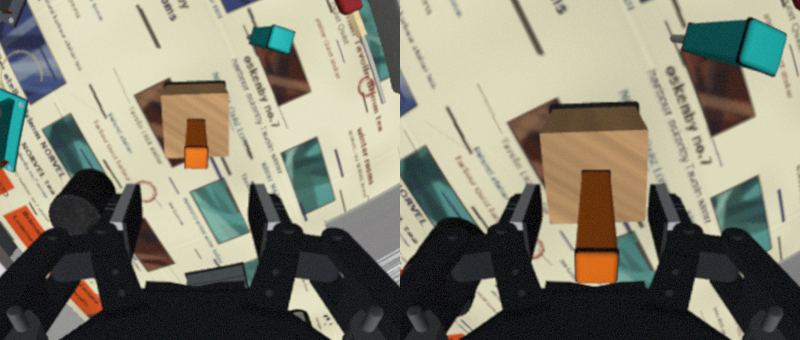

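The handle sits between the pads (right image, 597,220), square and centred. I grip and lift.

```bash
python3 - <<'E'
from h import *
np.set_printoptions(precision=4,suppress=True)
arm.move_gripper(0.0,60)
print(arm.read_opening(),arm.read_ft_force())
p=pose()[0]
arm.line_to((p[0],p[1],.26),0.12)
P=pose(); cv2.imwrite("pics/w4.png",snapshot("wrist")); print(P,arm.read_opening(),arm.read_ft_force(),arm.read_time())
tip=P[0]+Rt.from_quat(P[1]).as_matrix()@[.145,0,0]; print(tip,project_wrist(tip,P))
E
```

```text
0.17540271461247448 [-0.6344 -0.0658  2.8216]
(array([ 0.5626, -0.0201,  0.2591]), array([-0.6055, -0.3646,  0.6067, -0.3639])) 0.17958884882123688 [-0.3017  0.5249 -1.417 ] 6.5083
[ 0.5623 -0.0201  0.1141] (np.float64(313.94911359752354), np.float64(207.12970590742356))
```

View pics/w4.png

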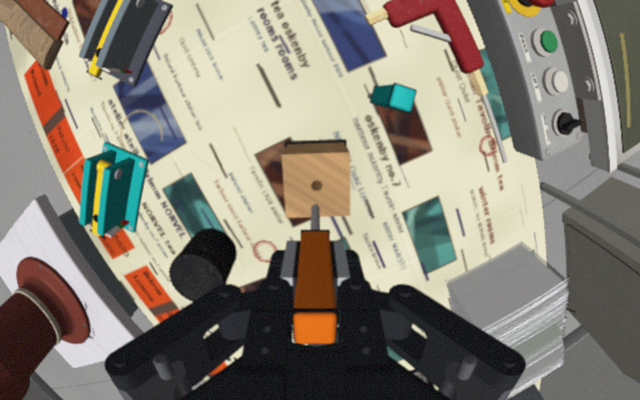

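The stylus is held upright with its tip at (316,206), against a predicted (314,207). Next is hovering over the well to refine it.

```bash
python3 - <<'E'
from h import *
np.set_printoptions(precision=4,suppress=True)
q=quat(np.radians(-28))
P0=pose()
print("hole",onz("wrist",316.5,185,.062,P0))
arm.movep((.472,-.266,.26),q)
arm.line_to((.472,-.266,.225),0.1)
P=pose(); cv2.imwrite("pics/w5.png",snapshot("wrist")); s=snapshot("scene"); t=snapshot("top"); cv2.imwrite("pics/s5.png",s); cv2.imwrite("pics/t5.png",t)
print(P,arm.read_time(),arm.read_opening()); np.savez("P5.npz",p=P[0],q=P[1])
im=cv2.imread("pics/w5.png")
cv2.imwrite("pics/c5.png",cv2.hconcat([cv2.resize(im[160:240,260:360],None,fx=4,fy=4,interpolation=cv2.INTER_CUBIC),cv2.resize(s[120:200,330:430],None,fx=4,fy=4,interpolation=cv2.INTER_CUBIC)]))
E
```

```text
hole [ 0.5647 -0.0199  0.062 ]
(array([ 0.4727, -0.2651,  0.225 ]), array([ 0.6059,  0.3649, -0.6056,  0.3647])) 8.1833 0.17975081940286963
```

View pics/c5.png

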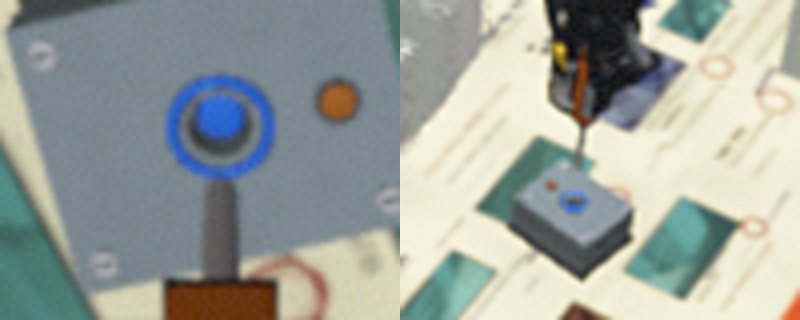

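```bash
python3 - <<'E'
from h import *
np.set_printoptions(precision=4,suppress=True)
d=np.load("P5.npz");P=(d["p"],d["q"])
im=cv2.imread("pics/w5.png")
hsv=cv2.cvtColor(im,cv2.COLOR_BGR2HSV); m=cv2.inRange(hsv,(100,140,100),(125,255,255))
m[:170]=0;m[210:]=0;m[:,:290]=0;m[:,340:]=0
cs,_=cv2.findContours(m,cv2.RETR_EXTERNAL,cv2.CHAIN_APPROX_NONE); e=cv2.fitEllipse(max(cs,key=cv2.contourArea)); print(e)
w=onz("wrist",*e[0],.04,P); print("well",w)
for v in (205.5,206.5): print("tip",onz("wrist",315.2,v,P[0][2]-.145,P))
# top view ring from t0
t=cv2.imread("pics/top0.png"); h=cv2.cvtColor(t,cv2.COLOR_BGR2HSV); m=cv2.inRange(h,(100,120,90),(125,255,255)); m[:218]=0;m[232:]=0;m[:,:392]=0;m[:,408:]=0
pt=cv2.findNonZero(m); c=cv2.minEnclosingCircle(pt); print(c, onz("top",*c[0],.04))
E
```

```text
((314.5828857421875, 191.3064727783203), (24.73141860961914, 25.711042404174805), 92.29100036621094)
well [ 0.4728 -0.2657  0.04  ]
tip [ 0.4741 -0.2643  0.08  ]
tip [ 0.4738 -0.265   0.08  ]
((399.8333435058594, 223.8333282470703), 3.3748438358306885) [ 0.4721 -0.2666  0.04  ]
```

```bash
python3 - <<'E'
from h import *
np.set_printoptions(precision=4,suppress=True)
arm.line_to((.4712,-.2668,.190),0.08)
P=pose(); im=snapshot("wrist"); cv2.imwrite("pics/w6.png",im); s=snapshot("scene"); 
print(P[0],pose()[0],arm.read_time(),arm.read_ft_force())
print("well pix",project_wrist((.4728,-.2657,.04),P))
cv2.imwrite("pics/c6.png",cv2.hconcat([cv2.resize(im[160:240,260:360],None,fx=4,fy=4,interpolation=cv2.INTER_CUBIC),cv2.resize(s[120:200,330:430],None,fx=4,fy=4,interpolation=cv2.INTER_CUBIC)]))
E
```

```text
[ 0.4714 -0.2668  0.19  ] [ 0.4716 -0.2669  0.1905] 8.875 [-0.0734  0.8866 -0.3541]
well pix (np.float64(314.89619305564514), np.float64(202.7490327885264))
```

View pics/c6.png

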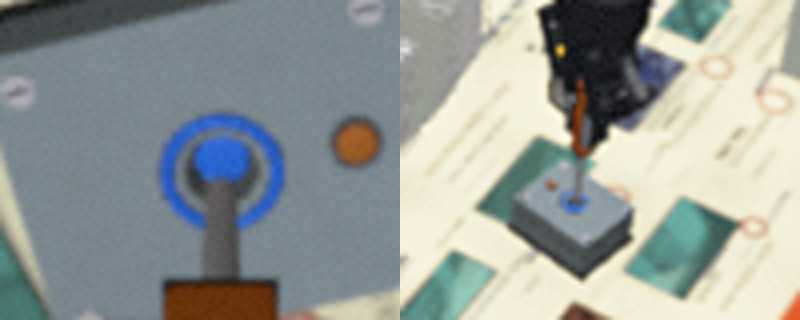

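The tip is centred on the ring, 5 mm above it, with the remaining descent accounted for. I press incrementally while watching the force.

```bash
python3 - <<'E'
from h import *
np.set_printoptions(precision=3,suppress=True)
b=np.mean([arm.read_ft_force() for _ in range(5)],0); print("bias",b)
z=.183
while z>.168:
    arm.line_to((.4712,-.2668,z),0.05)
    arm.pause(.05)
    f=np.mean([arm.read_ft_force() for _ in range(3)],0)-b
    print(z,pose()[0],f)
    if f[2]>6.5 or np.hypot(f[0],f[1])>6: break
    z-=.0015
arm.pause(.4)
im=snapshot("wrist"); print(pose()[0],arm.read_time()); cv2.imwrite("pics/w7.png",im)
cv2.imwrite("pics/c7.png",cv2.resize(im[150:250,240:380],None,fx=4,fy=4,interpolation=cv2.INTER_CUBIC))
E
```

```text
bias [-0.073  0.887 -0.354]
0.183 [ 0.471 -0.267  0.183] [ 1.071 -0.579 -0.053]
0.1815 [ 0.471 -0.267  0.182] [-0.104 -0.906 -0.702]
0.18 [ 0.471 -0.267  0.18 ] [-0.858 -0.941  0.021]
0.1785 [ 0.471 -0.267  0.178] [-0.433 -0.605 -0.012]
0.177 [ 0.471 -0.267  0.177] [-0.21  -0.622  1.339]
0.1755 [ 0.471 -0.267  0.176] [ 0.528 -0.741  1.859]
0.174 [ 0.471 -0.267  0.174] [-0.075 -1.47   3.593]
0.1725 [ 0.471 -0.267  0.173] [ 0.236 -1.188  3.677]
0.17099999999999999 [ 0.471 -0.267  0.172] [ 0.628 -0.704  6.08 ]
0.16949999999999998 [ 0.472 -0.267  0.171] [-1.619 -0.429 13.607]
[ 0.472 -0.267  0.171] 12.3667
```

View pics/c7.png

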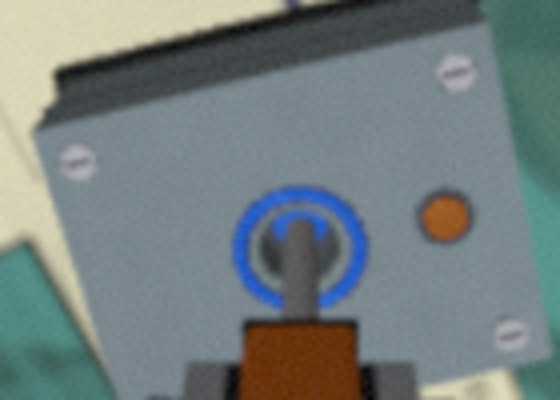

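The button bottomed: the force jumped past 4.5 N to 13.6 N, with first contact near TCP z 0.177, so the tip is at TCP − 145 mm as expected. I release it and go to the grey hold unit, viewing it from the nose side so that the pointer is visible.

```bash
python3 - <<'E'
from h import *
np.set_printoptions(precision=4,suppress=True)
arm.line_to((.4712,-.2668,.20),0.08)
im=snapshot("wrist"); cv2.imwrite("pics/w8.png",im)
arm.line_to((.4712,-.2668,.265),0.15)
q=quat(np.radians(122))
j=arm.ik((.429,.211,.265),q); print(j)
if j is None: q=quat(np.radians(-58)); print("alt",arm.ik((.429,.211,.265),q))
arm.movep((.429,.211,.265),q)
arm.line_to((.429,.211,.225),0.1)
P=pose(); w=snapshot("wrist"); s=snapshot("scene"); cv2.imwrite("pics/w9.png",w); cv2.imwrite("pics/s9.png",s)
print(P,arm.read_time(),arm.read_opening()); np.savez("P9.npz",p=P[0],q=P[1])
cv2.imwrite("pics/c9.png",np.vstack([cv2.hconcat([cv2.resize(im[150:250,250:350],(400,400)),cv2.resize(s[230:330,250:350],(400,400),interpolation=cv2.INTER_CUBIC)])]))
E
```

```text
[ 0.1928  0.6094 -1.077   1.9376  0.6463  0.9916  0.9407]
(array([0.4291, 0.2111, 0.225 ]), array([-0.1947,  0.6798,  0.1949,  0.6797])) 15.9333 0.17710958763278145
```

View pics/c9.png

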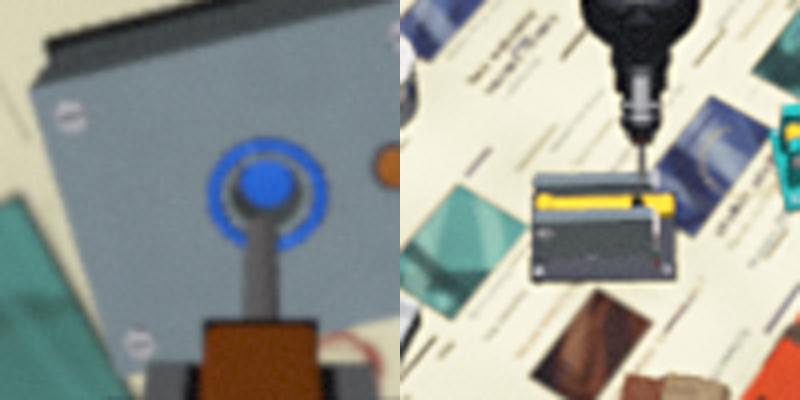

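View pics/w9.png

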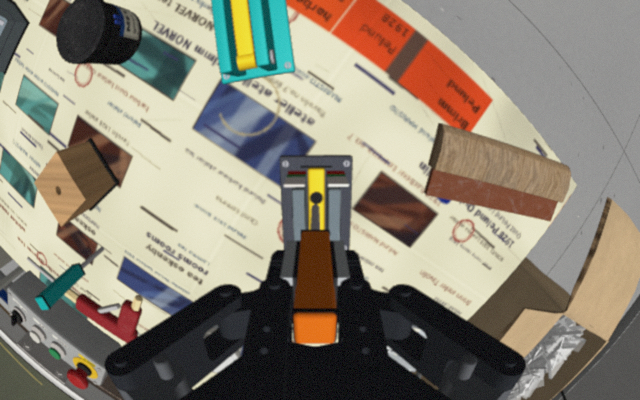

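The button is back out (blue disc full at crop 267,185). The stylus hovers near the dot, with the dot at (316,197), the tip at about (316,206) and the unit's nose pointing up in the picture. Next I refine the dot.

```bash
python3 - <<'E'
from h import *
im=cv2.imread("pics/w9.png")
cv2.imwrite("pics/c10.png",cv2.resize(im[145:245,255:375],None,fx=6,fy=6,interpolation=cv2.INTER_CUBIC))
E
```

```text
(no output)
```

View pics/c10.png

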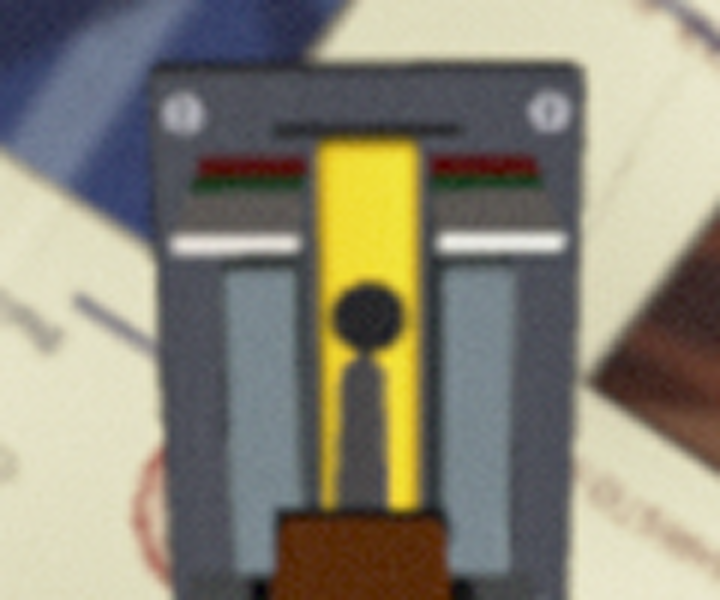

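```bash
python3 - <<'E'
from h import *
np.set_printoptions(precision=4,suppress=True)
d=np.load("P9.npz");P=(d["p"],d["q"])
D=onz("wrist",255+369/6,145+317/6,.05,P); 
T=[onz("wrist",255+363/6,145+v/6,P[0][2]-.145,P) for v in (356,362)]
print(D,T, D-T[1])
a=onz("wrist",255+369/6,145+150/6,.05,P);print("axis deg",np.degrees(np.arctan2(*(D-a)[1::-1])), np.linalg.norm(D-a))
E
```

```text
[0.431  0.2133 0.05  ] [array([0.427 , 0.2097, 0.08  ]), array([0.4276, 0.2101, 0.08  ])] [ 0.0034  0.0032 -0.03  ]
axis deg 32.078589290835346 0.023855677584710234
```

The axis is 32° and matches the overview. The tip needs +3.4/+3.2 mm. I descend between the cheeks and check again.

```bash
python3 - <<'E'
from h import *
np.set_printoptions(precision=4,suppress=True)
arm.line_to((.4323,.2142,.215),0.08)
arm.line_to((.4323,.2142,.199),0.06)
P=pose(); w=snapshot("wrist"); cv2.imwrite("pics/w11.png",w)
print(P[0],arm.read_time(),arm.read_ft_force(),project_wrist((.431,.2133,.05),P)); np.savez("P11.npz",p=P[0],q=P[1])
cv2.imwrite("pics/c11.png",cv2.resize(w[145:245,255:375],None,fx=6,fy=6,interpolation=cv2.INTER_CUBIC))
E
```

```text
[0.4321 0.2141 0.1985] 16.6917 [ 0.4464 -0.1848 -0.9079] (np.float64(315.4332052268284), np.float64(204.471132915188))
```

View pics/c11.png

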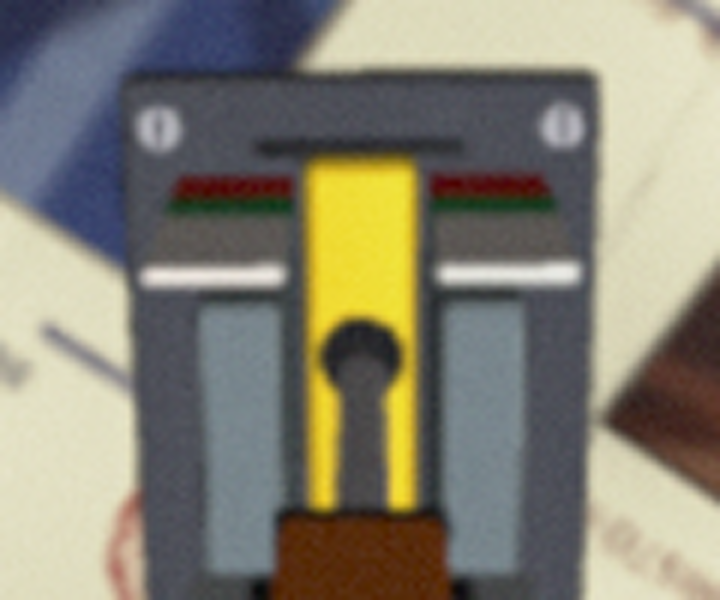

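The tip is on the dot, at (360,357) in the crop. I press down in steps, using the force and the measured z, with about 13 mm of travel from contact as the target.

```bash
python3 - <<'E'
from h import *
np.set_printoptions(precision=4,suppress=True)
arm.pause(.2); b=[]
for _ in range(5): b.append(arm.read_ft_force()); arm.pause(.02)
b=np.mean(b,0); print("bias",b)
for z in (.197,.1955,.194,.1925,.191,.189,.187,.185,.1835):
    arm.line_to((.4323,.2142,z),0.03); arm.pause(.06)
    f=[]; 
    for _ in range(4): f.append(arm.read_ft_force()); arm.pause(.02)
    f=np.mean(f,0)-b; print(z,pose()[0],f)
    if f[2]>7: break
P=pose(); w=snapshot("wrist"); s=snapshot("scene"); cv2.imwrite("pics/w12.png",w); cv2.imwrite("pics/s12.png",s)
print(P[0],arm.read_time(),arm.read_opening())
cv2.imwrite("pics/c12.png",cv2.hconcat([cv2.resize(w[145:245,265:365],(400,400),interpolation=cv2.INTER_CUBIC),cv2.resize(s[260:310,285:335],(400,400),interpolation=cv2.INTER_CUBIC)]))
E
```

```text
bias [-0.5811 -0.1705 -0.4183]
0.197 [0.4323 0.2142 0.197 ] [ 0.7935 -0.0772 -0.1402]
0.1955 [0.4323 0.2142 0.1955] [ 0.5786 -0.3485 -0.1943]
0.194 [0.4323 0.2143 0.1942] [0.7401 0.2007 2.8434]
0.1925 [0.4323 0.2142 0.1925] [ 0.232  -0.5165  3.066 ]
0.191 [0.4323 0.2142 0.191 ] [0.179  0.141  3.0694]
0.189 [0.4323 0.2142 0.189 ] [-0.2212 -0.513   2.8817]
0.187 [0.4323 0.2142 0.187 ] [ 0.0043 -0.4176  3.7154]
0.185 [0.4324 0.2142 0.185 ] [-0.1275 -0.0652  4.1304]
0.1835 [0.4324 0.2143 0.1836] [ 0.4346 -0.1224  4.3277]
[0.4324 0.2143 0.1836] 20.45 0.17382277851971073
```

View pics/c12.png

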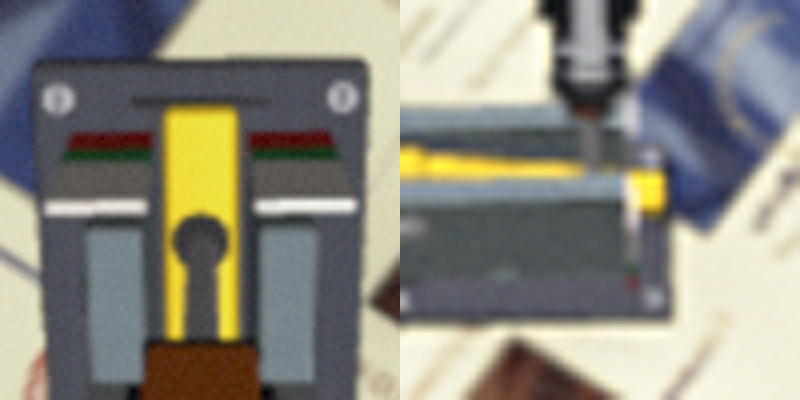

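Contact was at TCP z ≈ 0.1945, so the travel so far is about 11 mm (0.17 rad). I go to 0.1812, about 13.3 mm, and verify the pointer.

```bash
python3 - <<'E'
from h import *
np.set_printoptions(precision=4,suppress=True)
for z in (.1822,.1811):
    arm.line_to((.4323,.2142,z),0.03); arm.pause(.1)
arm.pause(.3); f=[]
for _ in range(10): f.append(arm.read_ft_force()); arm.pause(.02)
print("F",np.mean(f,0)-[-.58,-.17,-.42])
P=pose(); w=snapshot("wrist"); s=snapshot("scene"); cv2.imwrite("pics/w13.png",w); cv2.imwrite("pics/s13.png",s)
print(P[0],arm.read_time(),arm.read_opening()); np.savez("P13.npz",p=P[0],q=P[1])
cv2.imwrite("pics/c13.png",cv2.resize(w[145:245,255:375],None,fx=6,fy=6,interpolation=cv2.INTER_CUBIC))
E
```

```text
F [1.4914 0.1221 5.2026]
[0.4324 0.2143 0.1812] 21.7167 0.17975612166852847
```

View pics/c13.png

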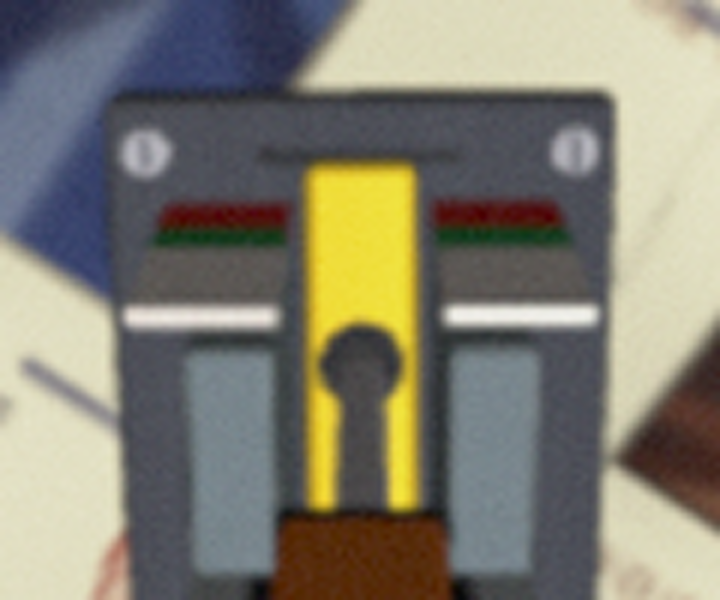

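The force of 5.2 N matches the 5.3 N expected at mid-green. As an independent check, I work out the pointer's height from the pixels. With the lever up it was about 45 mm; green is 22–31 mm.

```bash
python3 - <<'E'
from h import *
np.set_printoptions(precision=4,suppress=True)
u=np.array([np.cos(np.radians(32)),np.sin(np.radians(32))])
L=lambda f:(lambda d:(d["p"],d["q"]))(np.load(f))
A=L("P11.npz");B=L("P13.npz")
up=onz("wrist",255+360/6,145+146/6,.0454,A); s0=up[:2]@u
dot=np.array([.431,.2133])@u; print("pointer ahead of dot (25 exp.)",dot-s0)
o,d=ray("wrist",255+360/6,145+155/6,B); t=(s0-o[:2]@u)/(d[:2]@u); z=(o+d*t)[2]; print("pointer z",z,"angle",(.0454-z)/.09)
E
```

```text
pointer ahead of dot (25 exp.) 0.025877787922815587
pointer z 0.035159880862176224 angle 0.11377910153137533
```

That estimate ignored the pointer's arc, about 2 mm at a near-vertical ray, so it is poorly conditioned. I use the scene view, up against pressed, with the arc included.

```bash
python3 - <<'E'
from h import *
a=cv2.imread("pics/s9.png")[265:310,280:340];b=cv2.imread("pics/s13.png")[265:310,280:340]
z=lambda x:cv2.resize(x,None,fx=13,fy=6.5*2,interpolation=cv2.INTER_CUBIC)
cv2.imwrite("pics/c14.png",cv2.resize(np.hstack([z(a)[:, 390:],z(b)[:,390:]]),None,fx=1,fy=1))
# yellow tip contour end
for n in ("s9","s13"):
    im=cv2.imread(f"pics/{n}.png"); m=cv2.inRange(cv2.cvtColor(im,cv2.COLOR_BGR2HSV),(22,140,120),(35,255,255)); m[:270]=0;m[300:]=0;m[:,:280]=0;m[:,330:]=0
    p=cv2.findNonZero(m)[:,0]; x=p[:,0].max(); print(n,x,[(c,p[p[:,0]==c][:,1].min(),p[p[:,0]==c][:,1].max()) for c in range(x-5,x+1)])
# prediction using circle model
u=np.array([np.cos(np.radians(32)),np.sin(np.radians(32))]); n=np.array([-u[1],u[0]])
c=camera_info("scene"); D=np.array([.431,.2133]); piv=D+.065*u
def pr(th,r,h):
    x=piv-u*(r*np.cos(th)+h*np.sin(th)); zz=.045-r*np.sin(th)+h*np.cos(th)
    q=c["R"]@np.array([*x,zz])+c["t"]; return c["fx"]*q[0]/q[2]+c["cx"],c["fy"]*q[1]/q[2]+c["cy"]
for th in (0,.16,.21,.26): print(th,[tuple(round(v,1) for v in pr(th,.09,h)) for h in (.005,-.005)])
A=np.load("P13.npz");A=(A["p"],A["q"])
for th in (.11,.16,.21,.26,.3):
    x=piv-u*(.091*np.cos(th)); print(th,project_wrist([*x,.045-.091*np.sin(th)],A))
print(255+60,145+155/6)
E
```

```text
s9 317 [(312, np.int32(279), np.int32(280)), (313, np.int32(279), np.int32(281)), (314, np.int32(279), np.int32(282)), (315, np.int32(279), np.int32(283)), (316, np.int32(279), np.int32(283)), (317, np.int32(279), np.int32(283))]Traceback (most recent call last):
  File "<stdin>", line 8, in <module>
    return umr_minimum(a, axis, None, out, keepdims, initial, where)
ValueError: zero-size array to reduction operation minimum which has no identity
```

View pics/c14.png

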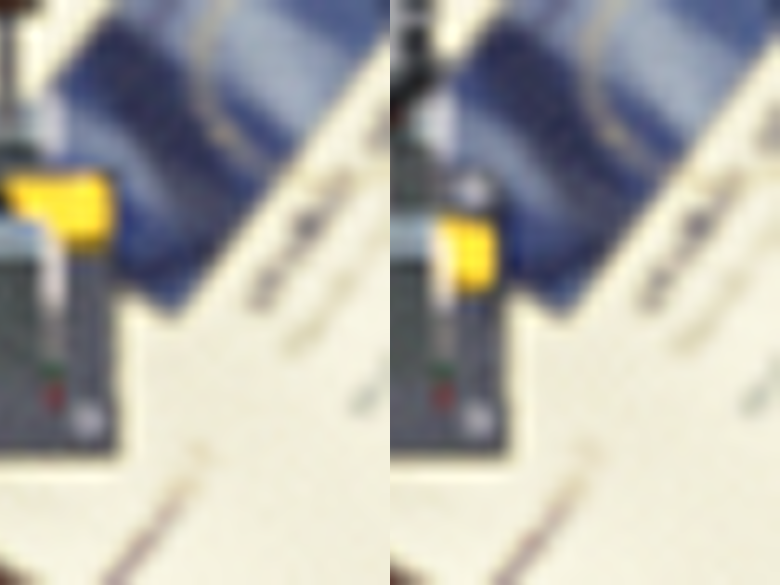

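The scene crop shows the yellow nose dropping from y≈240 to y≈288, which is 3.7 px. I compare that with the arc model.

```bash
python3 - <<'E'
from h import *
u=np.array([np.cos(np.radians(32)),np.sin(np.radians(32))])
c=camera_info("scene"); D=np.array([.431,.2133]); piv=D+.065*u
def pr(th,r,h):
    x=piv-u*(r*np.cos(th)+h*np.sin(th)); zz=.045-r*np.sin(th)+h*np.cos(th)
    q=c["R"]@np.array([*x,zz])+c["t"]; return c["fx"]*q[0]/q[2]+c["cx"],c["fy"]*q[1]/q[2]+c["cy"]
for th in (0,.11,.16,.21,.26): print(th,[tuple(round(float(v),1) for v in pr(th,.09,h)) for h in (.005,-.005)])
A=np.load("P13.npz");A=(A["p"],A["q"]);B=np.load("P11.npz");B=(B["p"],B["q"])
for th in (0,.11,.16,.21,.26,.3):
    x=piv-u*(.091*np.cos(th)); z=[*x,.045-.091*np.sin(th)]; print(th,"up view",round(project_wrist(z,B)[1],2),"now",round(project_wrist(z,A)[1],2))
print("measured up",145+146/6,"now",145+155/6)
E
```

```text
0 [(317.8, 279.5), (317.8, 281.3)]
0.11 [(317.8, 281.3), (317.4, 283.1)]
0.16 [(317.7, 282.1), (317.1, 283.9)]
0.21 [(317.4, 282.9), (316.7, 284.7)]
0.26 [(317.1, 283.7), (316.2, 285.5)]
0 up view 169.04 now 174.18
0.11 up view 166.66 now 171.36
0.16 up view 166.09 now 170.65
0.21 up view 165.83 now 170.28
0.26 up view 165.87 now 170.21
0.3 up view 166.09 now 170.38
measured up 169.33333333333334 now 170.83333333333334
```

All checks agree on roughly 0.21 rad:
- **Scene shift:** 3.2–3.7 px, against 3.4 px predicted.
- **Travel:** 13.3 mm.
- **Force:** 5.2 N.

I hand in.

```bash
python3 - <<'E'
from h import *
arm.pause(.3); print(pose()[0],arm.read_opening(),arm.read_ft_force(),max(abs(np.array(arm.read_dq()))),arm.read_time())
ticket.finish_job()
E
```

```text
[0.43241434 0.21427823 0.18115524] 0.18163195620898673 [1.26680468 0.34199088 3.92648175] 0.002186420955518461 22.0167
the job is handed in; nothing more can be done
```

I handed the job in at about 22 s, with the orange stylus still gripped and holding the yellow lever down, by my estimate near the middle of the green band. No verdict is reported.

- **Reset button:** I pushed it all the way in. The force rose through the 4.5 N spring limit to about 13.6 N at the stop, and I held it about 0.4 s. A wrist picture afterwards showed it sprung back out.
- **Lever:** 13.3 mm of travel from contact and 5.2 N both put it at about 0.206 rad. The nose dropped 3.2–3.7 px in the scene view, against 3.4 px expected at 0.21 rad. The last single force reading was 3.9 N raw, or about 4.3 N with the offset removed, and the arm was still.
- **One check disagreed:** a first wrist-camera estimate of the pointer's height gave only 0.11 rad. It ignored the pointer's arc and looked along a nearly vertical ray. With the arc included, that view fits anywhere from about 0.16 to 0.21 rad, so it confirms little.

I did not re-measure the bystanders at the end. The carrying moves were planned to keep the tip above them, and no unexpected forces appeared.

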